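# Slide the die board under the bench press

## Robot

A 6-joint arm with a two-finger parallel gripper is mounted at the origin on the work surface. World frame = base frame: x ahead of the robot, y to its left, z up, the work surface at z = 0. Lengths are in m, angles in rad, forces in N, time in s.
With the tool pointing down it reaches from about 0.35 to 0.775 m from the base axis. Payload 7.3 kg.
Tool frame: the origin (TCP) lies at the very end of the fingers, on their centre line; the grasp point (between the pads) lies 19 mm behind it; z points along the fingers, x is the direction in which the jaws open and shut, and the axes are right-handed (so a half turn about z gives the same grasp; the last joint's range is limited). The gripper opens to 92 mm and grips with 3 to 60 N. Pads are 19 mm wide; open, the fingers measure 130 mm over their backs; the gripper's body (75 mm by 190 mm) begins 47 mm behind the grasp point.
Start: joints at [-1.324, 0.342, 1.524, -0, 1.275, -0.146], TCP at [0.201, -0.485, 0.227] pointing down, gripper open.
Joint ranges: [-2.53, 2.53], [-0.77, 2.02], [0.04, 2.7], [-1, 4.14], [0.28, 2.66], [-3.11, 3.11]. Speed limits (rad/s): [2.57, 2.57, 3.14, 3.14, 3.14, 3.14].

## Interface

Orientations are given as [roll, pitch, yaw] about the fixed x, y, z axes, in that order (R = Rz(yaw) Ry(pitch) Rx(roll)).
In Python, from cell import robot, read_camera, nets gives the robot as it stands. The module is installed in compiled form; this text tells all that it offers.
- The arm moves only by the tool carry_out, never from a script. Its arguments are lists of equal length, an entry for each row: "translation": the shift along the tool's x, y, z in m, a list of three; "turn": the turn, a rotation vector about the tool's x, y, z in rad, a list of three; "gripper": the gripper's target within -1 to 1 (shut at 1, half-way at 0, fully open at -1). A call has 1 to 10 rows; each row shifts and turns the commanded pose from where the row before left it, along the tool's axes as they then stand; what a row does not reach is not made up. A row lasts 1/10 s, in which the tool goes at most 50 mm and 8.59 degrees, less where a joint would pass 70% of its speed; a pose out of reach is approached as far as the arm can. A call with a gripper value outside its range is refused whole. The fingers move at their own pace and stop on an object; "squeeze" is the grip in N (left out, the last holds). Time passes only in rows, so rows that do not move let the fingers close. It gives the time, the measured TCP pose, the force and the opening at its end, in the units of the state.
- robot.observe(): the state, without advancing time (a new reading comes with each control period).
- read_camera(name): name is "side" or "top"; returns a dict with "img" (480x640x3 uint8, red, green, blue), "fx", "fy", "cx", "cy" (pixels), "distortion" ([k1, k2, p1, p2, k3] as OpenCV has them; the pictures are not rectified), "world_from_camera" (4x4, takes a point from camera to world coordinates). Camera axes: x right, y down, z forward; pixel columns grow to the right and rows downward; lengths in m; the calibration is good to about 2 mm. A picture is of the moment at which its call begins. There is no depth.
- robot.hand_in(): hands the job in, once; it reports no verdict.
Trained networks look in a picture, given as the dict that the camera call returned (one of the last four; its "shot" number tells which), for a name from the list of things; names that differ only in an ending like _2 or _b are one class to them, and where a whole thing is asked for, a point or a joint stands for the part that bears it (a point fixed in the world has none). Each returns a list of dicts, best first, with "score" (0 to 1); they miss things now and then, are a little off and sometimes report something else, mostly with a low value. They report only what shows in the picture. A call takes as long as a camera call. They do not tell look-alikes from the thing itself.
- nets.regions_of(picture, name): "region" (480x640 bool, what is visible of it) and "pixel" ([column, row] in pixels, amid what is visible of it).
- nets.tip_of(picture, name): "pixel" ([column, row] in pixels: a listed point, or the origin of a listed thing).
The state is a dict: "time": time; "qpos": joint angles; "qvel": joint speeds; "joint_efforts": joint torques, N m; "tool_pos": TCP position; "tool_rot": TCP orientation; "contact_force": force on the tool from outside, world axes, zero at the start; "torque": the same for the moment, N m; "opening": finger opening in m.
Only numpy, scipy, OpenCV 4.12 (cv2) and the standard library are available. Lean on these libraries where they do the work, as an engineer would, in place of code of your own. Each camera call takes 0.05 s, during which the arm holds its last target. There are 200 camera calls.

## Task

Load the bench press: slide the plywood die board, by its orange grip, nose first between the guide rails and under the red press plate until the board is fully home against the press column. The steel die just rests on the board: keep it lying inside its black outline and do not knock it against the press. Leave the bottle, tape roll and jar alone.

Things in the scene. Friction and masses are not known exactly. Their poses are not given: they have to be found in the camera images.
- board: Loose plywood die board, 220 mm long (x) x 120 mm wide (y) x 14 mm thick, about 0.4 kg, lying on the bench. Origin: centre of its underside; +x points to its nose (the end that goes in first), z up. An orange upright grip stands near its tail (x = -85 mm). A black painted outline for the die, 116 x 102 mm, is centred at x = +50 mm.
- board_grip (a point): Point to hold on the board's orange upright grip, 85 mm behind the board's origin and 55 mm above its underside; axes as the board's. The grip is 50 mm long (x) and 22 mm wide (y) and rises from the board's top (14 mm) to 74 mm above the board's underside.
- board_nose (a point): Middle of the board's nose end face, 110 mm ahead of the board's origin, 7 mm above its underside; axes as the board's.
- die: Loose steel die, an open rectangular frame with one middle wall, 90 mm (x) x 76 mm (y) x 34 mm high, about 0.3 kg, resting on the board inside the black outline (its top is 48 mm above the bench). Origin: centre of its underside; axes about parallel to the board's.
- press: Grey C-frame bench press bolted to the bench. Origin: on the bench, middle of the column's front face, which is the stop; +x points into the column (the way the board slides in), z up. Column 150 mm wide, 250 mm high, behind x = 0. Arm above the bed to x = -105 mm, z 170 to 240 mm; handwheel on it to z 282 mm. The bed is flush with the bench.
- press_mouth (a point): Centre of the mouth of the guide rails, on the bench, 160 mm in front of the stop; axes as the press's. The two steel rails, 22 mm high, run along x with inner faces 128 mm apart from the stop to 120 mm in front of it, then flare outwards to about 165 mm apart at the mouth.
- press_plate (a point): Middle of the lower front edge of the red press plate that overhangs the bed: 110 mm in front of the stop, 72 mm above the bench; axes as the press's. The plate is 130 mm wide (y) and reaches from here almost to the column.
- press_stop (a point): Centre of the stop (the column's front face), 7 mm above the bench; axes as the press's. With the board home its nose touches here and its grip is 195 mm in front of the stop, 85 mm in front of the plate.
- bottle: Bystander: red glue bottle with white cap, 64 mm diameter, 130 mm tall, standing; origin at the centre of its underside.
- tape: Bystander: pale tape roll lying flat, 110 mm diameter, 45 mm high; origin at the centre of its underside.
- jar: Bystander: amber jar with black cap, 72 mm diameter, 75 mm tall; origin at the centre of its underside.
Things that resemble listed ones, but are neither listed nor needed, are in the scene too. What is shaped like the die but blue is not meant.

How it is judged:
At the end, for the whole second after the job is handed in: The board lies flat on the bed between the guide rails, nose first, with its nose within 8 mm of the stop and 10 mm of the centre line and the board within 0.1 rad of the press's axis; the die lies flat on the board inside the outline (within 16 mm of its centre each way and 0.35 rad); both at rest (x of board_nose in the frame of press_stop between -0.008 and 0.008 m and y of board_nose in the frame of press_stop between -0.01 and 0.01 m and angle between the x axis of board and the x axis of press, either way round below 0.1 rad and angle between board's own z axis and vertical below 0.05 rad and height (world z) of board below 0.004 m and angle between die's own z axis and vertical below 0.08 rad and angle between the x axis of die and the x axis of board, either way round below 0.35 rad and x of die in the frame of board between 0.034 and 0.066 m and y of die in the frame of board between -0.016 and 0.016 m and z of die in the frame of board between 0.01 and 0.018 m and linear speed of each of board, die below 0.02 m/s); the robot touches nothing.
It fails at once if the die was knocked against the press (contact force between die and press above 5 N).
It fails at once if the red glue bottle was pushed away or knocked over (distance of bottle from where it was at the start of the episode above 0.03 m or angle between bottle's own z axis and vertical above 0.5 rad).
It fails at once if the tape roll was pushed away or knocked over (distance of tape from where it was at the start of the episode above 0.03 m).
It fails at once if the jar was pushed away or knocked over (distance of jar from where it was at the start of the episode above 0.03 m or angle between jar's own z axis and vertical above 0.5 rad).
It also fails if it takes over 45 s, if anything falls off the work surface, if the arm or the gripper's body presses on something with over 40 N, if the wrist force passes 120 N, or if a joint passes its speed limit or range.

## Working session

There is one attempt and no reset: what is moved stays moved. The work goes in short steps, Python scripts to look and compute and a tool call to move; the robot and the scene stay as the last step left them, time stands still between calls to the robot, and variables do not carry over. Pictures are saved under pics/ and viewed, about 8 in all and at most 12, crops included, and the job is handed in when it is done.

Besides the shell and the picture viewer there is one more tool, called after ">>>" by a JSON object that holds its "method" and its "body". carry_out: Moves the arm, as the interface text tells. Its arguments: {"type":"object","properties":{"translation":{"type":"array","items":{"type":"array","items":{"type":"number"}}},"turn":{"type":"array","items":{"type":"array","items":{"type":"number"}}},"gripper":{"type":"array","items":{"type":"number"}},"squeeze":{"type":"number"}},"required":["translation","turn","gripper"]}

```bash
mkdir -p pics
cat > h.py <<'E'
import numpy as np, cv2
from cell import robot, read_camera, nets
def ray(p,px):
    K=np.array([[p["fx"],0,p["cx"]],[0,p["fy"],p["cy"]],[0,0,1]]);
    u=cv2.undistortPoints(np.array([[px]],float),K,np.array(p["distortion"],float))[0,0]
    T=np.array(p["world_from_camera"]); return T[:3,3],T[:3,:3]@np.array([u[0],u[1],1])
def atz(p,px,z):
    o,d=ray(p,px); return (o+d*(z-o[2])/d[2])[:2]
def proj(p,X):
    K=np.array([[p["fx"],0,p["cx"]],[0,p["fy"],p["cy"]],[0,0,1]]);T=np.linalg.inv(np.array(p["world_from_camera"]))
    return cv2.projectPoints(np.array(X,float).reshape(-1,3),cv2.Rodrigues(T[:3,:3])[0],T[:3,3],K,np.array(p["distortion"],float))[0][:,0]
def save(p,n): cv2.imwrite("pics/"+n,p["img"][:,:,::-1])
E
python3 - <<'E'
from h import *
np.set_printoptions(precision=4,suppress=True)
Z=dict(board=0,board_grip=.055,board_nose=.007,die=.014,press=0,press_mouth=0,press_plate=.072,press_stop=.007,bottle=0,tape=0,jar=0)
for c in ("top","side"):
    p=read_camera(c);save(p,c+"0.png")
    for n,z in Z.items():
        for r in nets.tip_of(p,n)[:3]: print(c,n,round(r["score"],2),np.round(r["pixel"],1),atz(p,r["pixel"],z))
s=robot.observe();print(s["tool_pos"],s["tool_rot"],s["opening"],s["time"])
E
```

```text
top board 0.69 [392.2 256.4] [ 0.5319 -0.235 ]
top board_grip 0.7 [422.1 236.8] [ 0.5756 -0.3103]
top board_nose 0.71 [351.6 268.3] [ 0.4994 -0.1205]
top die 0.93 [376.8 255.7] [ 0.5324 -0.1907]
top die 0.76 [470.9 277.8] [ 0.4671 -0.4454]
top die 0.7 [397.2 320.9] [ 0.3537 -0.2392]
top press 0.84 [212.7 257.7] [0.5366 0.2665]
top press_mouth 0.61 [269.5 245.4] [0.5689 0.1077]
top press_plate 0.63 [246.7 247.2] [0.5521 0.1609]
top press_plate 0.4 [388.  254.5] [ 0.5261 -0.2143]
top bottle 0.82 [274.5 166.3] [0.801  0.0939]
top tape 0.68 [406.5 177.4] [ 0.7607 -0.2855]
top jar 0.93 [174.1 331.3] [0.3358 0.3666]
top jar 0.31 [352.7 266. ] [ 0.5067 -0.1241]
side board 0.91 [284.8 206.2] [ 0.5381 -0.2287]
side board_grip 0.75 [255.5 177.7] [ 0.5579 -0.3188]
side board_grip 0.4 [430.7 319.7] [0.5589 0.2793]
side board_grip 0.19 [391.9 281.3] [0.5444 0.151 ]
side board_nose 0.65 [317.4 223.6] [ 0.5213 -0.1214]
side die 0.98 [251.6 151.4] [ 0.4761 -0.4391]
side die 0.94 [331.9 171.7] [ 0.3687 -0.2242]
side die 0.9 [380.  202.3] [ 0.3562 -0.0565]
side press 0.97 [430.  323.8] [0.5372 0.269 ]
side press_mouth 0.7 [429.6 320. ] [0.5301 0.2618]
side press_mouth 0.63 [367.8 286.7] [0.5657 0.0994]
side press_plate 0.66 [393.7 282. ] [0.5528 0.162 ]
side press_plate 0.41 [296. 342.] [0.8154 0.1228]
side press_stop 0.67 [429.6 319.5] [0.5331 0.263 ]
side bottle 0.75 [298.5 347.1] [0.7945 0.1049]
side tape 0.79 [204.9 241.2] [ 0.7628 -0.2804]
[ 0.201  -0.485   0.2267] [ 3.1416 -0.0001 -1.178 ] 0.09132289491400125 1.2
```

View pics/top0.png

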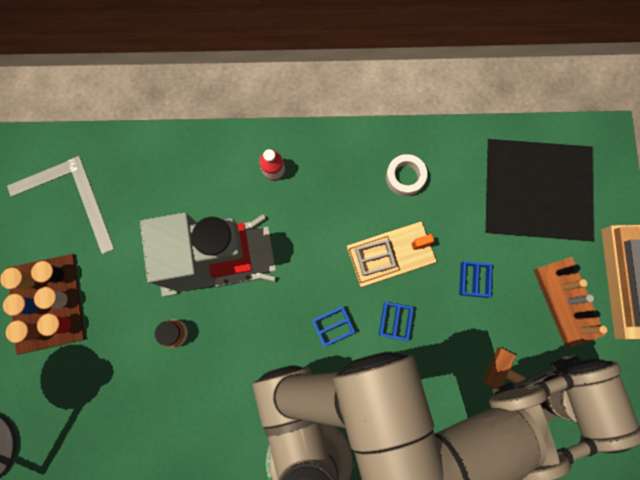

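View pics/side0.png

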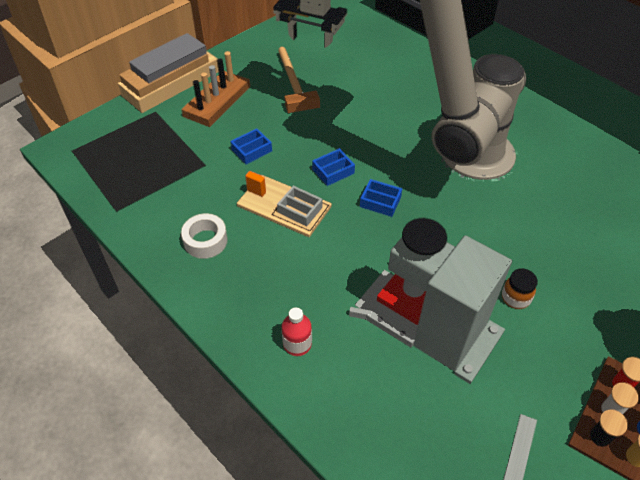

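Top view: board around (392,253) with nose to the left, the press mouth at about (268,247), and the press column at (165,255). Next I'll fit the poses and overlay them.

```bash
cat >> h.py <<'E'
def pose(t,P): # t=(x,y,yaw), P Nx3 local
    P=np.array(P,float).reshape(-1,3);c,s=np.cos(t[2]),np.sin(t[2])
    return np.c_[t[0]+c*P[:,0]-s*P[:,1],t[1]+s*P[:,0]+c*P[:,1],P[:,2]]
def box(x0,x1,y0,y1,z): return [[x0,y0,z],[x1,y0,z],[x1,y1,z],[x0,y1,z]]
def boardpolys(t): return [pose(t,b) for b in (box(-.11,.11,-.06,.06,.014),box(-.008,.108,-.051,.051,.014),box(-.11,-.06,-.011,.011,.074))]
def presspolys(t): return [pose(t,b) for b in (box(-.12,0,-.064,.064,.022),[[-.12,.064,.022],[-.16,.0825,.022],[-.16,-.0825,.022],[-.12,-.064,.022]],box(-.11,0,-.065,.065,.072),box(0,.12,-.075,.075,.25))]
def overlay(p,polys,c,w,f,n):
    im=p["img"][:,:,::-1].copy();x,y=c[0]-w//2,c[1]-w*3//8
    x=max(0,min(x,640-w));y=max(0,min(y,480-w*3//4))
    im=cv2.resize(im[y:y+w*3//4,x:x+w],None,fx=f,fy=f,interpolation=cv2.INTER_CUBIC)
    for q in polys: cv2.polylines(im,[np.int32(((proj(p,q)-[x,y])+.5)*f*16)],True,(255,255,0),1,cv2.LINE_AA,4)
    return im
E
cat > fit.py <<'E'
from h import *
from scipy.optimize import least_squares
np.set_printoptions(precision=4,suppress=True)
import sys
def iou_fit(ps,masks,solids,t0):
    # silhouette fit: maximise IoU of projected hulls
    from scipy.optimize import minimize
    def cost(t):
        s=0
        for p,m in zip(ps,masks):
            im=np.zeros((1920,2560),np.uint8)
            for S in solids:
                h=cv2.convexHull(np.float32((proj(p,pose(t,S))+.5)*4)).astype(np.int32)
                cv2.fillConvexPoly(im,h,1)
            M=cv2.resize(m.astype(np.uint8),(2560,1920),interpolation=cv2.INTER_LINEAR)
            s+=1-(im&M).sum()/(im|M).sum()
        return s
    r=minimize(cost,t0,method="Nelder-Mead",options=dict(initial_simplex=np.array(t0)+np.array([[0,0,0],[.01,0,0],[0,.01,0],[0,0,.08]]),xatol=2e-4,fatol=1e-4))
    return r.x,r.fun
E
python3 - <<'E'
from fit import *
pt,psd=read_camera("top"),read_camera("side");ps=[pt,psd]
solid=lambda x0,x1,y0,y1,z0,z1: box(x0,x1,y0,y1,z0)+box(x0,x1,y0,y1,z1)
B=[solid(-.11,.11,-.06,.06,0,.014),solid(-.11,-.06,-.011,.011,.014,.074),solid(.005,.095,-.038,.038,.014,.048)]
ms=[]
for p in ps:
    m=np.zeros((480,640),bool)
    for n in("board","die"):
        R=nets.regions_of(p,n)
        c=proj(p,[.535,-.22,.02])[0]
        r=min(R,key=lambda r:np.hypot(*(np.array(r["pixel"])-c)));print(n,r["score"],r["pixel"],r["region"].sum()); m|=r["region"]
    ms.append(m)
tb,f=iou_fit(ps,ms,B,[.537,-.23,1.9]);print("board",tb,f)
for i in range(2): print(iou_fit(ps[i:i+1],ms[i:i+1],B,[.537,-.23,1.9]))
tp=[.535,.268,np.arctan2(.165,-.032)]
fs=[overlay(p,boardpolys(tb)+presspolys(tp),np.int32(proj(p,c)[0]),130,3,"") for c in([.54,-.23,.02],[.55,.17,.05]) for p in ps]
fs=[cv2.resize(f,(400,300)) for f in fs]
cv2.imwrite("pics/m1.png",np.vstack([np.hstack(fs[:2]),np.hstack(fs[2:])]))
E
```

```text
board 0.82 [396.9, 253.4] 2872
die 0.51 [396.7, 251.8] 2924
board 0.72 [269.2, 202.5] 2173
die 0.86 [300.2, 207.5] 1207
board [ 0.5389 -0.2314  1.8752] 0.2218082991770065
(array([ 0.5389, -0.231 ,  1.8829]), np.float64(0.1764046321764572))
(array([ 0.5388, -0.2309,  1.8667]), np.float64(0.0431260945709282))
```

View pics/m1.png

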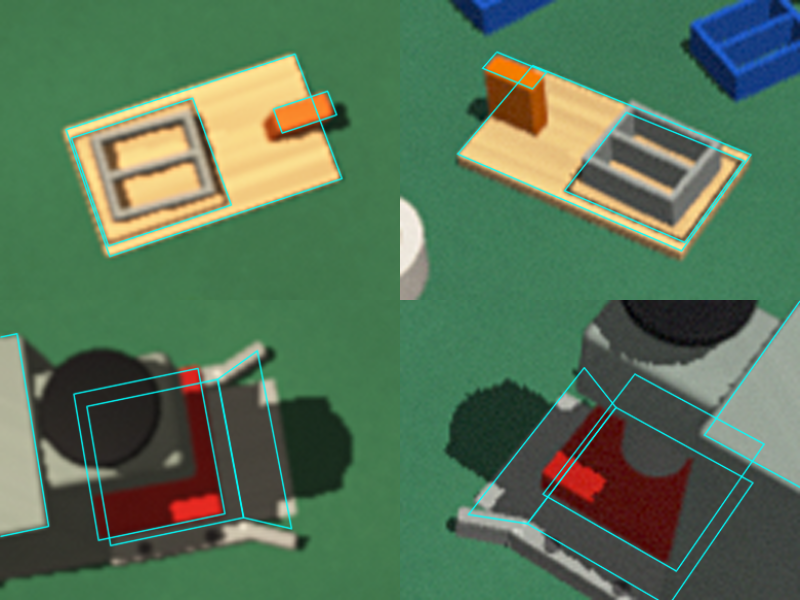

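Board fit is good in both views. The press model is off by a few mm, so I'll zoom in on the press.

Run:
```python
from h import *
tp=[.535,.268,np.arctan2(.165,-.032)]
out=[]
for c,(x,y,w,h) in (("top",(160,208,125,92)),("side",(340,240,125,92))):
    p=read_camera(c); im=p["img"][y:y+h,x:x+w,::-1]
    im=cv2.resize(im,None,fx=6.4,fy=6.4,interpolation=cv2.INTER_CUBIC)
    im=cv2.convertScaleAbs(im,alpha=1.5,beta=20)
    for q in presspolys(tp)[:3]: cv2.polylines(im,[np.int32(((proj(p,q)-[x,y])+.5)*6.4)],True,(255,255,0),1)
    for u in range((x//10+1)*10,x+w,10): cv2.putText(im,str(u),(int((u-x+.5)*6.4),10),0,.35,(255,255,255));cv2.line(im,(int((u-x+.5)*6.4),12),(int((u-x+.5)*6.4),20),(255,255,255))
    for v in range((y//10+1)*10,y+h,10): cv2.putText(im,str(v),(0,int((v-y+.5)*6.4)+4),0,.35,(255,255,255));cv2.line(im,(24,int((v-y+.5)*6.4)),(32,int((v-y+.5)*6.4)),(255,255,255))
    cv2.imwrite("pics/p_%s.png"%c,im)
```

```text
(no output)
```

View pics/p_top.png

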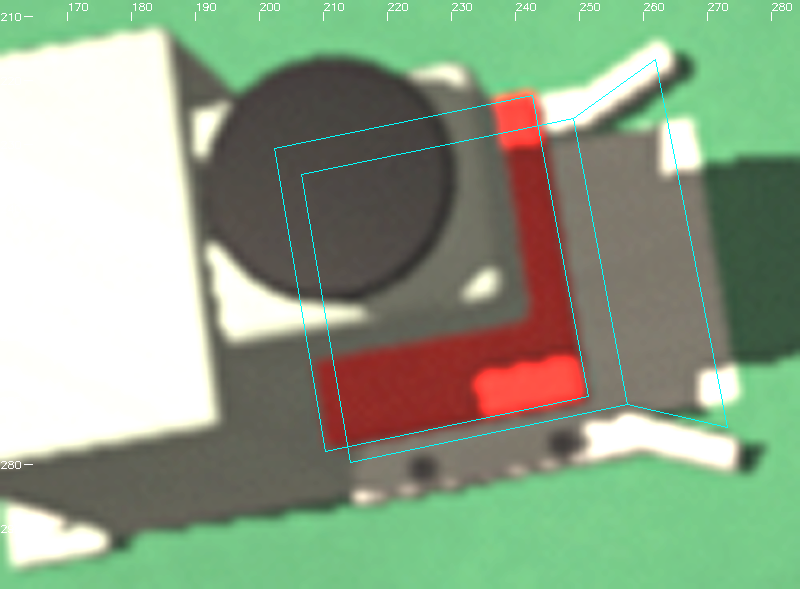

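View pics/p_side.png

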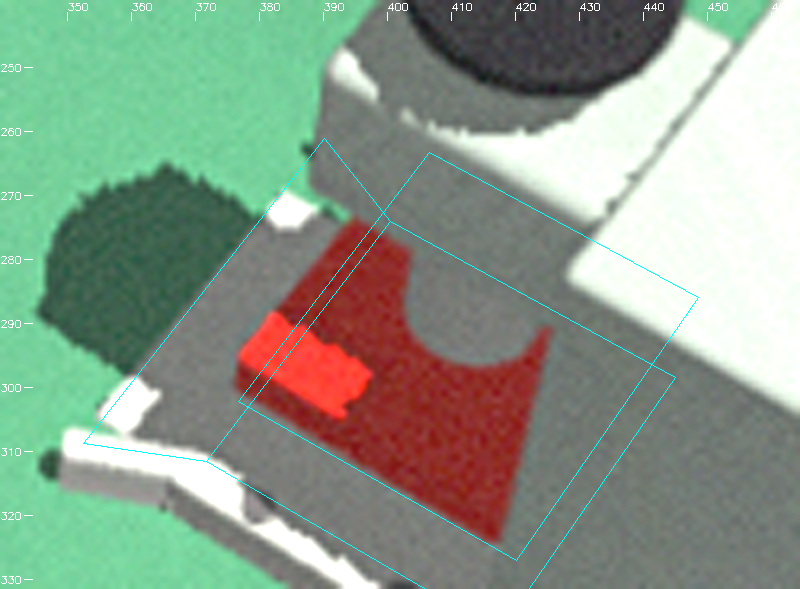

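Run:
```python
from fit import *
cams={"top":(read_camera("top"),160,208),"side":(read_camera("side"),340,240)}
O=[("top",587,395,-.11,.065,None),("top",538,90,-.11,-.065,None),("top",743,441,-.16,.0825,.022),("top",628,412,-.12,.064,.022),("top",674,66,-.16,-.0825,.022),("top",585,122,-.12,-.064,.022),
("side",65,429,-.16,-.0825,.022),("side",212,460,-.12,-.064,.022),("side",235,388,-.11,-.065,.072),("side",238,350,-.11,-.065,None)]
def res(t,raw=False):
    r=[]
    for c,u,v,x,y,z in O:
        p,x0,y0=cams[c]; q=proj(p,pose(t,[x,y,t[3] if z is None else z]))[0]
        r.append(q-[u/6.4-.5+x0,v/6.4-.5+y0])
    return np.array(r) if raw else np.ravel(r)
s=least_squares(res,[.535,.268,1.76,.085],loss="soft_l1",x_scale=[.01,.01,.05,.01]);t=s.x
print(t,np.degrees(t[2]));print(res(t,True))
tb=[.5389,-.2314,1.8752]
e=np.array([np.cos(t[2]),np.sin(t[2])]);n=np.array([-e[1],e[0]])
d=np.array(tb[:2])-t[:2];print("board in press",d@e,d@n,tb[2]-t[2]);
g=pose(tb,[-.085,0,.055]);print("grip",g,"goal board",t[:2]-.11*e,"goal grip",t[:2]-.195*e, "base dist",np.hypot(*(t[:2]-.195*e)))
ob=robot.observe();print(ob["tool_pos"],ob["tool_rot"],ob["time"])
```

```text
[0.5344 0.2645 1.7435 0.0953] 99.89583082986954
[[ 0.0019  0.1479]
 [-0.3123 -0.1793]
 [-1.5396 -0.7394]
 [ 0.8844 -0.0808]
 [-0.8201  0.0735]
 [ 0.0312  0.3272]
 [ 2.163  -0.1489]
 [-1.7444 -1.7404]
 [-0.3731 -0.0038]
 [-0.0952  0.086 ]]
board in press -0.489250823278053 0.08082650659287914 0.13168884300351724
grip [[ 0.5644 -0.3125  0.055 ]] goal board [0.5533 0.1561] goal grip [0.568  0.0724] base dist 0.5725461581769278
[ 0.201  -0.485   0.2267] [-3.1416  0.     -1.1781] 1.7
```

>>> {"method": "carry_out", "body": {"translation": [[-0.002, -0.04, 0], [-0.002, -0.04, 0], [-0.002, -0.04, 0], [-0.002, -0.04, 0], [-0.002, -0.04, 0], [-0.002, -0.04, 0], [-0.002, -0.04, 0], [-0.002, -0.04, 0], [-0.002, -0.04, 0], [-0.002, -0.04, 0]], "turn": [[0, 0, 0], [0, 0, 0], [0, 0, 0], [0, 0, 0], [0, 0, 0], [0, 0, 0], [0, 0, 0], [0, 0, 0], [0, 0, 0], [0, 0, 0]], "gripper": [-1, -1, -1, -1, -1, -1, -1, -1, -1, -1]}}

```text
time: 2.7
tool_pos: [0.5643, -0.3125, 0.2267]
tool_rot: [3.142, -0.0, -1.178]
contact_force: [0.5, 0.0, 0.1]
opening: 0.0921
```

>>> {"method": "carry_out", "body": {"translation": [[0, 0, 0.01], [0, 0, 0.01], [0, 0, 0.01], [0, 0, 0.01], [0, 0, 0.01], [0, 0, 0.01], [0, 0, 0.01], [0, 0, 0.01], [0, 0, 0], [0, 0, 0]], "turn": [[0, 0, -0.148], [0, 0, -0.148], [0, 0, -0.148], [0, 0, -0.148], [0, 0, -0.148], [0, 0, -0.148], [0, 0, -0.148], [0, 0, -0.148], [0, 0, -0.148], [0, 0, -0.148]], "gripper": [-1, -1, -1, -1, -1, -1, -1, -1, -1, -1]}}

```text
time: 3.7
tool_pos: [0.5627, -0.3133, 0.1461]
tool_rot: [-3.141, 0.001, 0.308]
contact_force: [-0.4, 0.4, 0.3]
opening: 0.0917
```

>>> {"method": "carry_out", "body": {"translation": [[0, 0, 0.02], [0, 0, 0.02], [0, 0, 0.02], [0, 0, 0.02], [0, 0, 0.02], [0, 0, 0.01], [0, 0, 0]], "turn": [[0, 0, 0], [0, 0, 0], [0, 0, 0], [0, 0, 0], [0, 0, 0], [0, 0, 0], [0, 0, 0]], "gripper": [-1, -1, -1, -1, -1, -1, -1]}}

```text
time: 4.4
tool_pos: [0.5621, -0.3129, 0.0352]
tool_rot: [-3.139, 0.002, 0.302]
contact_force: [-0.6, -0.7, 0.4]
opening: 0.0918
```

>>> {"method": "carry_out", "body": {"translation": [[0, 0, 0], [0, 0, 0], [0, 0, 0], [0, 0, 0], [0, 0, 0], [0, 0, 0], [0, 0, 0], [0, 0, 0]], "turn": [[0, 0, 0], [0, 0, 0], [0, 0, 0], [0, 0, 0], [0, 0, 0], [0, 0, 0], [0, 0, 0], [0, 0, 0]], "gripper": [0, 0.2, 0.4, 0.5, 0.6, 0.7, 0.8, 0.9], "squeeze": 25}}

```text
time: 5.2
tool_pos: [0.5629, -0.3135, 0.0367]
tool_rot: [3.141, 0.0, 0.302]
contact_force: [-0.0, -0.5, 0.1]
opening: 0.0323
```

Run:
```python
from h import *
tb=[.5389,-.2314,1.8752]
fs=[]
for c in("top","side"):
    p=read_camera(c);fs.append(cv2.resize(overlay(p,boardpolys(tb),np.int32(proj(p,[.54,-.23,.02])[0]),130,3,""),(400,300)))
cv2.imwrite("pics/g1.png",np.hstack(fs));s=robot.observe();print(s["tool_pos"],s["tool_rot"],s["opening"],s["contact_force"],s["time"])
```

```text
[ 0.56303573 -0.31345138  0.03672355] [ 3.14136509e+00 -3.33208202e-04  3.01915779e-01] 0.02427692990046178 [ 1.98109365 -0.35429583 -1.70276177] 5.3
```

View pics/g1.png

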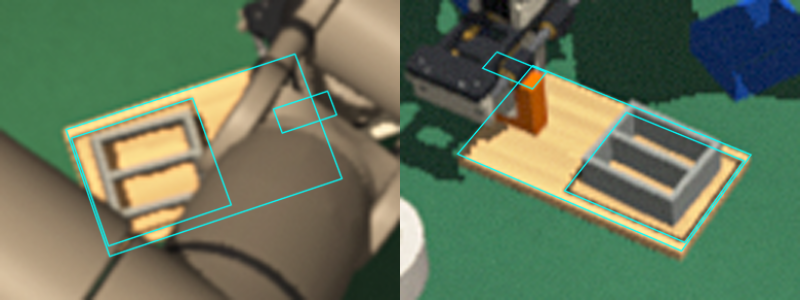

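>>> {"method": "carry_out", "body": {"translation": [[0, 0, 0], [0, 0, 0], [0, 0, 0]], "turn": [[0, 0, 0], [0, 0, 0], [0, 0, 0]], "gripper": [1, 1, 1], "squeeze": 30}}

```text
time: 5.6
tool_pos: [0.5631, -0.3134, 0.0367]
tool_rot: [3.141, -0.001, 0.302]
contact_force: [2.5, 0.4, -1.7]
opening: 0.0218
```

>>> {"method": "carry_out", "body": {"translation": [[0.001, -0.002, 0], [0.002, -0.004, 0], [0.003, -0.007, 0], [0.0045, -0.01, 0], [0.0055, -0.012, 0], [0.0055, -0.012, 0], [0.0055, -0.012, 0], [0.0055, -0.012, 0], [0.0055, -0.012, 0], [0.0055, -0.012, 0]], "turn": [[0, 0, 0.002], [0, 0, 0.004], [0, 0, 0.006], [0, 0, 0.007], [0, 0, 0.008], [0, 0, 0.008], [0, 0, 0.008], [0, 0, 0.008], [0, 0, 0.008], [0, 0, 0.008]], "gripper": [1, 1, 1, 1, 1, 1, 1, 1, 1, 1]}}

```text
time: 6.6
tool_pos: [0.5795, -0.209, 0.0367]
tool_rot: [-3.142, 0.0, 0.235]
contact_force: [-1.3, -3.4, -2.0]
opening: 0.022
```

>>> {"method": "carry_out", "body": {"translation": [[0.0055, -0.012, 0], [0.0055, -0.012, 0], [0.0055, -0.012, 0], [0.0055, -0.012, 0], [0.0045, -0.01, 0], [0.0045, -0.01, 0], [0.0035, -0.008, 0], [0.0025, -0.006, 0], [0.002, -0.004, 0], [0.001, -0.003, 0]], "turn": [[0, 0, 0.008], [0, 0, 0.008], [0, 0, 0.008], [0, 0, 0.008], [0, 0, 0.008], [0, 0, 0.007], [0, 0, 0.006], [0, 0, 0.005], [0, 0, 0.004], [0, 0, 0.002]], "gripper": [1, 1, 1, 1, 1, 1, 1, 1, 1, 1]}}

```text
time: 7.6
tool_pos: [0.6002, -0.1147, 0.0367]
tool_rot: [3.141, -0.0, 0.171]
contact_force: [-0.5, -3.1, -1.2]
opening: 0.0218
```

Run:
```python
from h import *
np.set_printoptions(precision=4,suppress=True)
s=robot.observe();print(s["tool_pos"],s["tool_rot"],s["opening"],s["contact_force"],s["time"])
y=s["tool_rot"][2]+np.pi/2; g=np.array(s["tool_pos"][:2]); tb=[*(g+.0855*np.array([np.cos(y),np.sin(y)])),y]
tp=[.5344,.2645,1.7435];print(tb)
def P(x): return [pose(tp,box(-.16,-.12,-.064,.064,.0)),pose(tp,box(-.11,-.02,-.065,.065,.0953)),pose(tp,box(-.12,0,-.064,.064,.022))]
fs=[]
for c in("top","side"):
    p=read_camera(c);fs.append(overlay(p,boardpolys(tb)+P(0),np.int32(proj(p,[.575,.06,.02])[0]),160,5,"")[:,200:600] if 0 else cv2.resize(overlay(p,boardpolys(tb)+P(0),np.int32(proj(p,[.575,.06,.02])[0]),150,4,""),(400,300)))
    if c=="side": big=overlay(p,boardpolys(tb)+P(0),np.int32(proj(p,[.575,.06,.02])[0]),160,5,"")
cv2.imwrite("pics/g2.png",big[:, :800])
```

```text
[ 0.6002 -0.1147  0.0367] [ 3.1414 -0.      0.1708] 0.021766499690748942 [-0.5387 -3.1459 -1.1575] 7.6
[np.float64(0.5857144148893558), np.float64(-0.03048745784898524), np.float64(1.7415546661288377)]
```

View pics/g2.png

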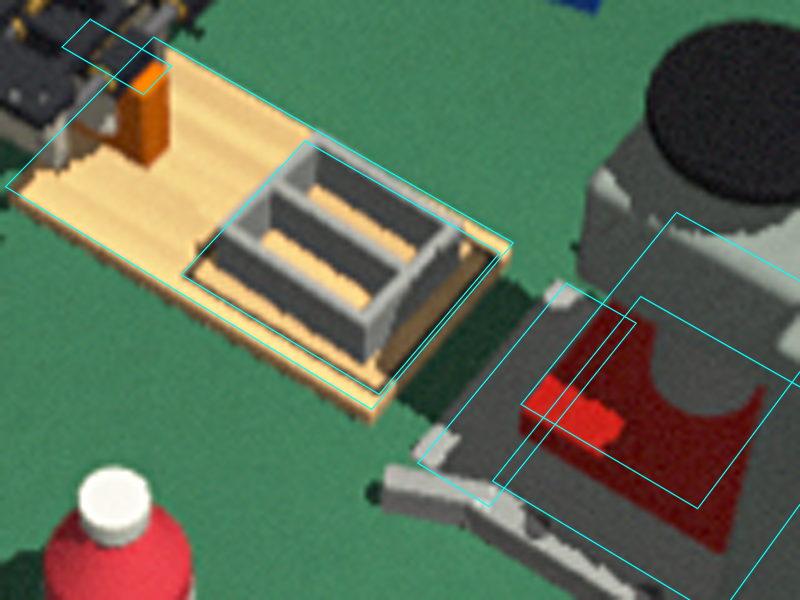

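>>> {"method": "carry_out", "body": {"translation": [[0, -0.003, 0], [0, -0.006, 0], [0, -0.009, 0], [0, -0.01, 0], [0, -0.01, 0], [0, -0.01, 0], [0, -0.01, 0], [0, -0.01, 0], [0, -0.007, 0], [0, -0.004, 0]], "turn": [[0, 0, 0], [0, 0, 0], [0, 0, 0], [0, 0, 0], [0, 0, 0], [0, 0, 0], [0, 0, 0], [0, 0, 0], [0, 0, 0], [0, 0, 0]], "gripper": [1, 1, 1, 1, 1, 1, 1, 1, 1, 1]}}

```text
time: 8.7
tool_pos: [0.5865, -0.0362, 0.0367]
tool_rot: [-3.142, 0.0, 0.172]
contact_force: [-0.1, -3.0, -2.3]
opening: 0.0218
```

Run:
```python
from h import *
np.set_printoptions(precision=4,suppress=True)
s=robot.observe();print(s["tool_pos"],s["tool_rot"],s["opening"],s["contact_force"],s["torque"],s["time"])
y=s["tool_rot"][2]+np.pi/2; g=np.array(s["tool_pos"][:2]); tb=[*(g+.0855*np.array([np.cos(y),np.sin(y)])),y]
print(tb)
p=read_camera("side")
a=cv2.resize(overlay(p,[],np.int32(proj(p,[.56,.12,.02])[0]),110,5,""),(550,410))
q=read_camera("top")
b=cv2.resize(overlay(q,[],np.int32(proj(q,[.56,.12,.02])[0]),110,5,""),(550,410))
cv2.imwrite("pics/g3.png",cv2.resize(np.hstack([a[:,50:450],b[:,50:450]]),(800,410)))
```

```text
[ 0.5865 -0.0362  0.0367] [-3.1416  0.0001  0.1716] 0.021838281093733616 [-0.0637 -2.9826 -2.263 ] [-0.5074 -0.2082 -0.026 ] 8.7
[np.float64(0.5719087838293679), np.float64(0.04803780303757538), np.float64(1.7424384382343587)]
```

View pics/g3.png

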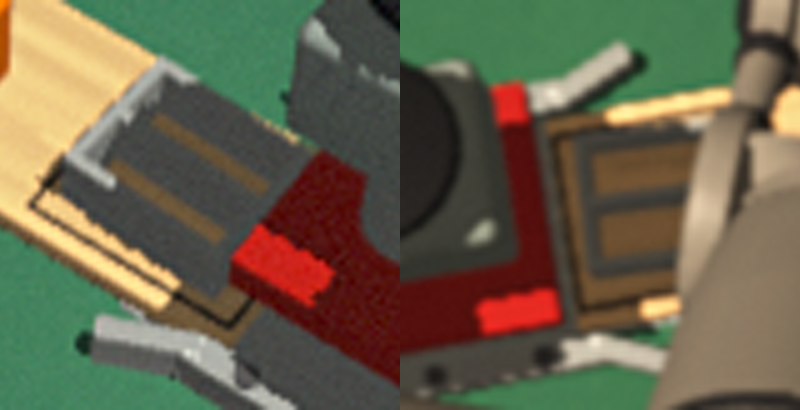

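>>> {"method": "carry_out", "body": {"translation": [[0, -0.003, 0], [0, -0.006, 0], [0, -0.008, 0], [0, -0.01, 0], [0, -0.01, 0], [0, -0.01, 0], [0, -0.01, 0], [0, -0.009, 0], [0, -0.006, 0], [0, -0.003, 0]], "turn": [[0, 0, 0], [0, 0, 0], [0, 0, 0], [0, 0, 0], [0, 0, 0], [0, 0, 0], [0, 0, 0], [0, 0, 0], [0, 0, 0], [0, 0, 0]], "gripper": [1, 1, 1, 1, 1, 1, 1, 1, 1, 1]}}

```text
time: 9.8
tool_pos: [0.5738, 0.0376, 0.0367]
tool_rot: [3.142, 0.0, 0.172]
contact_force: [-0.2, -3.6, -2.7]
opening: 0.0216
```

>>> {"method": "carry_out", "body": {"translation": [[0, -0.003, 0], [0, -0.004, 0], [0, -0.004, 0], [0, -0.004, 0], [0, -0.004, 0], [0, -0.002, 0]], "turn": [[0, 0, 0], [0, 0, 0], [0, 0, 0], [0, 0, 0], [0, 0, 0], [0, 0, 0]], "gripper": [1, 1, 1, 1, 1, 1]}}

```text
time: 10.4
tool_pos: [0.5703, 0.0579, 0.0367]
tool_rot: [3.142, 0.0, 0.171]
contact_force: [1.3, -3.2, -2.7]
opening: 0.0216
```

>>> {"method": "carry_out", "body": {"translation": [[0, -0.002, 0], [0, -0.002, 0], [0, -0.002, 0], [0, -0.002, 0], [0, -0.001, 0], [0, -0.001, 0]], "turn": [[0, 0, 0], [0, 0, 0], [0, 0, 0], [0, 0, 0], [0, 0, 0], [0, 0, 0]], "gripper": [1, 1, 1, 1, 1, 1]}}

```text
time: 11.0
tool_pos: [0.5686, 0.0674, 0.0367]
tool_rot: [3.141, 0.0, 0.171]
contact_force: [1.0, -3.3, -1.8]
opening: 0.0219
```

>>> {"method": "carry_out", "body": {"translation": [[0, -0.001, 0], [0, -0.001, 0], [0, -0.001, 0]], "turn": [[0, 0, 0], [0, 0, 0], [0, 0, 0]], "gripper": [1, 1, 1]}}

```text
time: 11.3
tool_pos: [0.5681, 0.0703, 0.0367]
tool_rot: [3.141, 0.0, 0.171]
contact_force: [1.2, -3.3, -1.7]
opening: 0.0219
```

>>> {"method": "carry_out", "body": {"translation": [[0, -0.001, 0], [0, -0.001, 0], [0, -0.001, 0]], "turn": [[0, 0, 0], [0, 0, 0], [0, 0, 0]], "gripper": [1, 1, 1]}}

```text
time: 11.6
tool_pos: [0.5682, 0.0718, 0.037]
tool_rot: [3.139, -0.001, 0.172]
contact_force: [1.0, -13.8, -0.9]
opening: 0.0219
```

>>> {"method": "carry_out", "body": {"translation": [[0, -0.001, 0], [0, -0.001, 0], [0, 0, 0]], "turn": [[0, 0, 0], [0, 0, 0], [0, 0, 0]], "gripper": [1, 1, 1]}}

```text
time: 11.9
tool_pos: [0.5682, 0.0719, 0.0374]
tool_rot: [3.137, -0.001, 0.171]
contact_force: [0.8, -17.8, 0.9]
opening: 0.0221
```

>>> {"method": "carry_out", "body": {"translation": [[0, 0.001, 0], [0, 0.001, 0], [0, 0, 0]], "turn": [[0, 0, 0], [0, 0, 0], [0, 0, 0]], "gripper": [1, 1, 1]}}

```text
time: 12.2
tool_pos: [0.5682, 0.0718, 0.0369]
tool_rot: [3.14, -0.001, 0.171]
contact_force: [0.9, -8.8, -0.8]
opening: 0.0215
```

>>> {"method": "carry_out", "body": {"translation": [[0, 0, 0], [0, 0, 0], [0, 0, 0], [0, 0, 0], [0, 0, 0], [0, 0, 0], [0, 0, 0], [0, 0, 0]], "turn": [[0, 0, 0], [0, 0, 0], [0, 0, 0], [0, 0, 0], [0, 0, 0], [0, 0, 0], [0, 0, 0], [0, 0, 0]], "gripper": [0.4, 0.2, 0, -0.2, -0.4, -0.4, -0.4, -0.4]}}

```text
time: 13.0
tool_pos: [0.5676, 0.0733, 0.0367]
tool_rot: [3.142, 0.0, 0.171]
contact_force: [0.3, -0.9, 0.3]
opening: 0.064
```

>>> {"method": "carry_out", "body": {"translation": [[0, 0, -0.005], [0, 0, -0.01], [0, 0, -0.02], [0, 0, -0.02], [0, 0, -0.02], [0, 0, -0.02], [0, 0, -0.02], [0, 0.02, -0.01], [0, 0.03, 0], [0, 0.03, 0]], "turn": [[0, 0, 0], [0, 0, 0], [0, 0, 0], [0, 0, 0], [0, 0, 0], [0, 0, 0], [0, 0, 0], [0, 0, 0], [0, 0, 0], [0, 0, 0]], "gripper": [-0.4, -0.4, -0.4, -0.4, -0.4, -0.4, -0.4, -0.4, -0.4, -0.4]}}

```text
time: 14.0
tool_pos: [0.5817, -0.0061, 0.1634]
tool_rot: [3.141, -0.002, 0.172]
contact_force: [0.0, -0.4, -0.7]
opening: 0.0643
```

Run:
```python
from h import *
np.set_printoptions(precision=4,suppress=True)
s=robot.observe();print(s["tool_pos"],s["opening"],s["contact_force"],s["time"])
tp=[.5344,.2645,1.7435];e=np.array([np.cos(tp[2]),np.sin(tp[2])]);tb=[*(np.array(tp[:2])-.11*e),tp[2]]
out=[]
for c,x0 in(("side",0),("top",0)):
    p=read_camera(c);out.append(overlay(p,boardpolys(tb)[::2],np.int32(proj(p,[.56,.12,.02])[0]),112,4,""))
    for n,z in(("board_grip",.055),("die",.014),("bottle",0),("tape",0),("jar",0)):
        for r in nets.tip_of(p,n)[:2]: print(c,n,round(r["score"],2),atz(p,r["pixel"],z))
cv2.imwrite("pics/g4.png",np.hstack([o[:,30:430] for o in out]))
print(pose(tb,[-.085,0,.055]),pose(tb,[.05,0,0]))
```

```text
[ 0.5817 -0.0061  0.1634] 0.06428295596496217 [ 0.0356 -0.3952 -0.7317] 14.0
side die 0.75 [ 0.4702 -0.4466]
side die 0.61 [ 0.3559 -0.0567]
side bottle 0.76 [0.7936 0.0946]
side tape 0.92 [ 0.7647 -0.28  ]
side jar 0.89 [0.3205 0.3578]
top board_grip 0.64 [0.5719 0.0733]
top die 0.89 [ 0.3441 -0.0669]
top die 0.66 [ 0.3527 -0.2337]
top bottle 0.96 [0.7856 0.0971]
top tape 0.91 [ 0.7569 -0.2934]
top jar 0.6 [0.3329 0.3708]
[[0.5679 0.0724 0.055 ]] [[0.5447 0.2054 0.    ]]
```

View pics/g4.png

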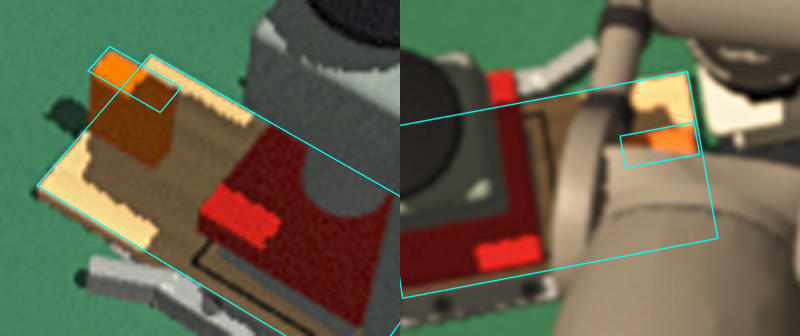

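Run:
```python
from h import *
tp=[.5344,.2645,1.7435];e=np.array([np.cos(tp[2]),np.sin(tp[2])]);tb=[*(np.array(tp[:2])-.11*e),tp[2]]
p=read_camera("side");p["img"]=cv2.convertScaleAbs(p["img"],alpha=1.8,beta=20)
P=[pose(tb,box(-.008,.108,-.051,.051,.014)),pose(tb,box(.005,.095,-.038,.038,.014)),pose(tb,box(.005,.095,-.038,.038,.048))]
cv2.imwrite("pics/g5.png",overlay(p,P,np.int32(proj(p,[.555,.16,.02])[0]),80,10,""))
```

```text
(no output)
```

View pics/g5.png

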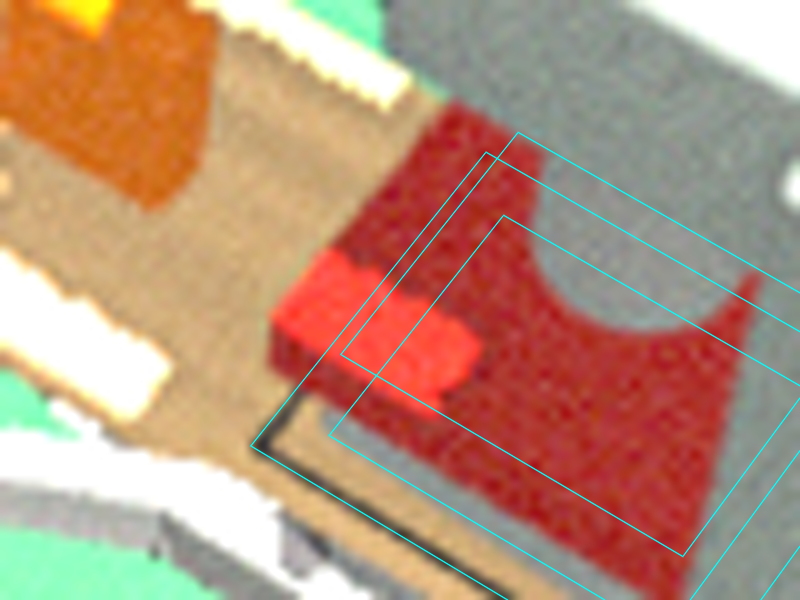

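```bash
python3 -c "
from cell import robot
print(robot.hand_in()); print(robot.observe()['time'])"
```

```text
the job is handed in; nothing more can be done
None
the job is handed in; nothing more can be done
```

I gripped the board by its orange grip, lined it up with the press and slid it between the rails until it stopped. I then let go, backed the arm away and handed the job in at about 14 s. The hand-in gives no verdict, so the result below rests on my own checks.

- **Board home:** the pushing force rose from about 3 N to between 14 and 18 N within 1 mm of where I expected the stop. There was almost no sideways force. After release, the picture matched the modelled home position to within about 3 mm.
- **Die:** the visible corner lies inside the outline, with board showing between it and the line. It sits a few mm off its nominal spot. The rest of the die is hidden under the plate, so I could not see all of it, and the networks no longer found it there.
- **Bottle, tape roll and jar:** all three stand where they were, within the scatter of the networks (about 15 mm), and the arm's path stayed clear of them.
- **Disagreement:** my readings of the flared rail ends were up to about 2.5 pixels (several mm) off the fitted press position. The plate corners fitted to about 0.4 pixels, so I relied on those.

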